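Stand the turned feet in their castor cups

TASK

On the workbench are four round turned furniture feet of different sizes and four round castor cups of different sizes. Stand each round foot upright inside the cup of its own size (smallest foot in the smallest cup, and so on up to the largest) and let go of it; leave the two square feet standing where they are.

Things in the scene. Friction and masses are not known exactly. Their poses are not given: they have to be found in the camera images.
- foot_tiny: The smallest of four round turned feet in mid-brown wood, upright and loose (under 160 g): a straight drum 28 mm in diameter up to 44 mm above its underside, then a 24 mm collar up to 46 mm, and a thin steel stud (8 mm thick, 12 mm long) on top. Origin: centre of the underside, z up. Grip the drum with the fingertips 15 mm or more above its underside, to stay above the cup's rim.
- foot_small: The second smallest of four round turned feet in mid-brown wood, upright and loose (under 160 g): a straight drum 38 mm in diameter up to 44 mm above its underside, then a 32 mm collar up to 50 mm, and a thin steel stud (8 mm thick, 12 mm long) on top. Origin: centre of the underside, z up. Grip the drum with the fingertips 15 mm or more above its underside, to stay above the cup's rim.
- foot_medium: The second largest of four round turned feet in mid-brown wood, upright and loose (under 160 g): a straight drum 48 mm in diameter up to 44 mm above its underside, then a 40 mm collar up to 54 mm, and a thin steel stud (8 mm thick, 12 mm long) on top. Origin: centre of the underside, z up. Grip the drum with the fingertips 15 mm or more above its underside, to stay above the cup's rim.
- foot_large: The largest of four round turned feet in mid-brown wood, upright and loose (under 160 g): a straight drum 58 mm in diameter up to 44 mm above its underside, then a 49 mm collar up to 58 mm, and a thin steel stud (8 mm thick, 12 mm long) on top. Origin: centre of the underside, z up. Grip the drum with the fingertips 15 mm or more above its underside, to stay above the cup's rim.
- cup_tiny: The smallest of four round castor cups in dark wood, a shallow open dish fixed to the bench, for the smallest round foot: 54 mm outside diameter, 46 mm inside, rim 14 mm high, floor 4 mm thick (the foot's underside ends 4 mm above the bench). Origin: centre of the cup's underside, on the bench.
- cup_small: The second smallest of four round castor cups in dark wood, a shallow open dish fixed to the bench, for the second smallest round foot: 64 mm outside diameter, 56 mm inside, rim 14 mm high, floor 4 mm thick (the foot's underside ends 4 mm above the bench). Origin: centre of the cup's underside, on the bench.
- cup_medium: The second largest of four round castor cups in dark wood, a shallow open dish fixed to the bench, for the second largest round foot: 74 mm outside diameter, 66 mm inside, rim 14 mm high, floor 4 mm thick (the foot's underside ends 4 mm above the bench). Origin: centre of the cup's underside, on the bench.
- cup_large: The largest of four round castor cups in dark wood, a shallow open dish fixed to the bench, for the largest round foot: 84 mm outside diameter, 76 mm inside, rim 14 mm high, floor 4 mm thick (the foot's underside ends 4 mm above the bench). Origin: centre of the cup's underside, on the bench.
- square_a: A square furniture foot in the same mid-brown wood, 34 by 34 mm and 50 mm tall with the same 12 mm steel stud on top, standing upright. Origin: centre of its underside, z up, x and y square to its sides. Not part of the set: it stays where it is.
- square_b: A square furniture foot in the same mid-brown wood, 48 by 48 mm and 56 mm tall with the same 12 mm steel stud on top, standing upright. Origin: centre of its underside, z up, x and y square to its sides. Not part of the set: it stays where it is.
There are look-alikes about, which are no part of the job. Leave any yellow look-alike of the foot_small alone.

How it is judged:
At the end, for the whole second after the job is handed in: Each of the four round feet stands upright (within 0.12 rad) on the floor of the cup of its own size (underside 1 to 6.5 mm above the cup's underside), its axis within 12 mm of the cup's centre (as it is whenever it stands inside the rim), at rest and let go (horizontal distance between foot_tiny and cup_tiny below 0.012 m and z of foot_tiny in the frame of cup_tiny between 0.001 and 0.0065 m and angle between each of foot_tiny, foot_small, foot_medium, foot_large's own z axis and vertical below 0.12 rad and linear speed of each of foot_tiny, foot_small, foot_medium, foot_large below 0.02 m/s and contact force between each of foot_tiny, foot_small, foot_medium, foot_large and the fingers below 0.1 N and horizontal distance between foot_small and cup_small below 0.012 m and z of foot_small in the frame of cup_small between 0.001 and 0.0065 m and horizontal distance between foot_medium and cup_medium below 0.012 m and z of foot_medium in the frame of cup_medium between 0.001 and 0.0065 m and horizontal distance between foot_large and cup_large below 0.012 m and z of foot_large in the frame of cup_large between 0.001 and 0.0065 m); the robot touches nothing.
It fails at once if a square foot is moved by more than 20 mm or tipped ((distance of square_a from where it was at the start of the episode above 0.02 m or angle between square_a's own z axis and vertical above 0.3 rad) or (distance of square_b from where it was at the start of the episode above 0.02 m or angle between square_b's own z axis and vertical above 0.3 rad)).
It also fails if it takes over 99 s, if anything falls off the work surface, if the arm or the gripper's body presses on something with over 40 N, if the wrist force passes 120 N, or if a joint passes its speed limit or range.

ROBOT

A 6-joint arm with a two-finger parallel gripper is mounted at the origin on the work surface. World frame = base frame: x ahead of the robot, y to its left, z up, the work surface at z = 0. Lengths are in m, angles in rad, forces in N, time in s.
With the tool pointing down it reaches from about 0.35 to 0.775 m from the base axis. Payload 7.3 kg.
Tool frame: the origin (TCP) lies on the centre line of the jaws, within the pads' length; the fingertips stand 19 mm ahead of it and the grasp point (between the pads) is the TCP; z points along the fingers, y is the direction in which the jaws open and shut (so a half turn about z gives the same grasp; the last joint's range is limited). The gripper opens to 92 mm and grips with 3 to 60 N. Pads are 19 mm wide; open, the fingers measure 130 mm over their backs; the gripper's body (75 mm by 190 mm) begins 47 mm behind the grasp point.
Start: joints at [0.986, 0.342, 1.524, -0, 1.275, -0.146], TCP at [0.223, 0.475, 0.246] pointing down, gripper open.
Joint ranges: [-2.53, 2.53], [-0.77, 2.02], [0.04, 2.7], [-1, 4.14], [0.28, 2.66], [-3.11, 3.11]. Speed limits (rad/s): [2.57, 2.57, 3.14, 3.14, 3.14, 3.14].

INTERFACE

Orientations are given as a unit quaternion [w, x, y, z].
In Python, from station import telemetry, cams, workorder, models gives the robot as it stands. The module is installed in compiled form; this text tells all that it offers.
- The arm moves only by the shell command python3 -m pendant 'ROWS' [FORCE]. ROWS is JSON, a list of rows, each a list of 3 entries, a list of its own where there are three numbers: the turn, a rotation vector about the tool's x, y, z in rad, then the shift along the tool's x, y, z in cm, then the closure, from -1 (fully open) to 1 (shut), so that 0 is half open. A call has 1 to 8 rows; each row is the pose to reach, as a shift and turn from the pose measured when the call began, along the tool's axes at that moment; what a row does not reach only later rows make up. A row lasts 1/12 s, in which the tool goes at most 41.7 mm and 7.16 degrees, less where a joint would pass 70% of its speed; a pose out of reach is approached as far as the arm can. A call with a gripper value outside its range is refused whole. The fingers move at their own pace and stop on an object; FORCE is the grip in N (left out, the last holds). Time passes only in rows, so rows that repeat a pose let the fingers close. It gives the time, the measured TCP pose, the force and the opening at its end, in the units of the state.
- telemetry.get_state(): the state, without advancing time (a new reading comes with each control period).
- cams.grab_frame(name): name is "scene" or "side" or "wrist"; returns (picture, depth): 420x560x3 uint8, red, green, blue; 420x560 float32, m along the optical axis (not along the pixel's ray), 0 where there is no reading.
- cams.camera_params(name): a dict with "K" (3x3 intrinsics, pixels), "dist" ([k1, k2, p1, p2, k3] as OpenCV has them; the pictures are not rectified), "R" (3x3) and "t" (3): a world point X has camera coordinates R X + t; the wrist camera has in their place "tool_from_camera" (4x4, takes a point from camera to tool coordinates, whose origin is the TCP and whose axes are the flange's). Camera axes: x right, y down, z forward; pixel columns grow to the right and rows downward; lengths in m; the calibration is good to about 2 mm. A picture is of the moment at which its call begins: read the wrist's pose just before it. camera_params takes no time and is no camera call.
- workorder.sign_off(): hands the job in, once; it reports no verdict.
Trained networks look in the newest picture that a camera, given by its name, has taken for a name from the list of things; names that differ only in an ending like _2 or _b are one class to them, and where a whole thing is asked for, a point or a joint stands for the part that bears it (a point fixed in the world has none). Each returns a list of dicts, best first, with "score" (0 to 1); they miss things now and then, are a little off and sometimes report something else, mostly with a low value. They report only what shows in the picture. A call takes as long as a camera call. They do not tell look-alikes from the thing itself.
- models.spot_in(name, camera): "rect" ([left, top, right, bottom] in pixels, round what is visible of it).
- models.mark_of(name, camera): "point" ([column, row] in pixels: a listed point, or the origin of a listed thing).
The state is a dict: "t": time; "q": joint angles; "dq": joint speeds; "joint_torque": joint torques, N m; "ee_pos": TCP position; "eef_rot": TCP orientation; "ft_force": force on the tool from outside, world axes, zero at the start; "moment": the same for the moment, N m; "opening": opening from 0.0 (shut) to 1.0 (fully open).
Only numpy, scipy, OpenCV 4.12 (cv2) and the standard library are available. Lean on these libraries where they do the work, as an engineer would, in place of code of your own. Each camera call takes 0.05 s, during which the arm holds its last target.

## Working session

There is one attempt and no reset: what is moved stays moved. The work goes in short steps, Python scripts to look and compute and a shell command to move; the robot and the scene stay as the last step left them, time stands still between calls to the robot, and variables do not carry over. Pictures are saved under pics/ and viewed, and the job is handed in when it is done.

```bash
mkdir -p pics; python3 - <<'E'
from station import telemetry,cams,models
import cv2
print(telemetry.get_state())
for n in ["scene","side","wrist"]:
    p,d=cams.grab_frame(n); cv2.imwrite(f"pics/a_{n}.png",p[:,:,::-1]); print(n,cams.camera_params(n))
E
```

```text
{'t': 0.0, 'q': array([ 9.85980510e-01,  3.42718818e-01,  1.52501348e+00, -9.05500973e-06,
        1.27541051e+00, -1.45990250e-01]), 'dq': array([-0.00210903, -0.00012133,  0.00310635, -0.00164386, -0.00065954,
        0.00103499]), 'joint_torque': array([-2.58349050e-03, -4.31266594e+01, -2.44199646e+01,  7.14870170e-02,
        5.63182938e-02, -1.96111473e-04]), 'ee_pos': array([0.22282527, 0.47494643, 0.24504821]), 'eef_rot': array([-2.72910063e-04,  2.17655167e-01,  9.76025424e-01, -7.25452584e-04]), 'ft_force': array([-0.52326397,  0.62163221, -0.47210571]), 'moment': array([ 0.05897894, -0.03330363, -0.00047589]), 'opening': 0.9986595948619279}
scene {'K': array([[422.21854881,   0.        , 273.61187283],
       [  0.        , 422.21854881, 208.86761372],
       [  0.        ,   0.        ,   1.        ]]), 'dist': array([0.03046326, 0.        , 0.        , 0.        , 0.        ]), 'R': array([[ 0.20486196,  0.97865799,  0.01612803],
       [ 0.76419533, -0.1496294 , -0.62738866],
       [-0.6115857 ,  0.14085304, -0.77853924]]), 't': array([-0.08920486, -0.44717625,  1.2863
[... 370 characters left out ...]
534089,  0.59659336, -0.54904682]]), 't': array([-0.45235562,  0.24499337,  0.56403236])}
wrist {'K': array([[342.46454346,   0.        , 285.47464233],
       [  0.        , 342.46454346, 213.05484895],
       [  0.        ,   0.        ,   1.        ]]), 'dist': array([-0.08040546,  0.        ,  0.        ,  0.        ,  0.        ]), 'tool_from_camera': array([[ 1.04107636e-03, -9.61541791e-01, -2.74656694e-01,
         7.40458616e-02],
       [ 9.99999216e-01,  8.10125557e-04,  9.54303935e-04,
        -3.70157763e-04],
       [-6.95096707e-04, -2.74657473e-01,  9.61541881e-01,
        -1.38810969e-01],
       [ 0.00000000e+00,  0.00000000e+00,  0.00000000e+00,
         1.00000000e+00]])}
```

View pics/a_scene.png

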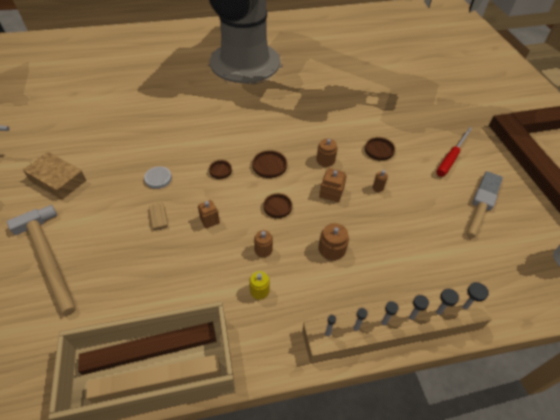

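View pics/a_side.png

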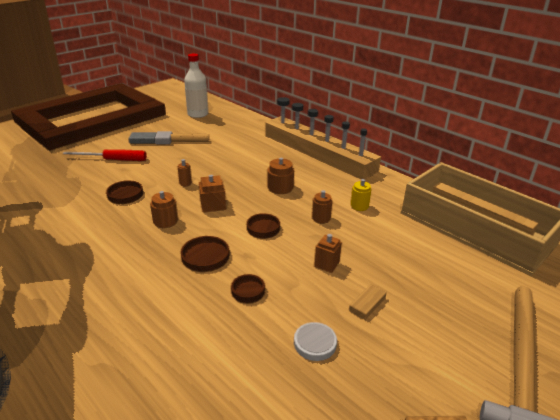

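View pics/a_wrist.png

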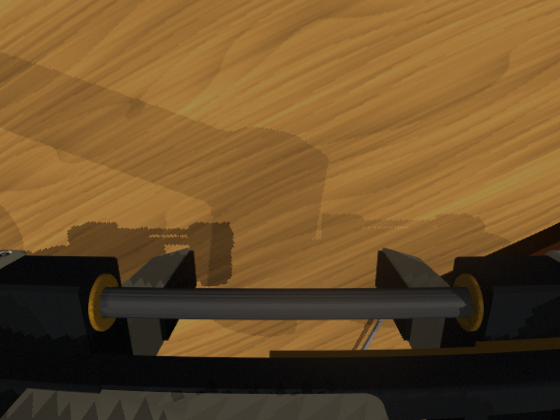

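Scene view: round feet at about (327,152), (334,240), (263,242) and (380,181). Square feet are at (333,184) and (208,212), and the yellow look-alike is at (260,285). Cups are at (270,163), (380,148), (278,205) and (220,169). The side view shows the same layout. Next I'll measure with the networks and depth from both views.

```bash
cat > h.py <<'E'
from station import telemetry,cams,models
import numpy as np,cv2
from scipy.spatial.transform import Rotation as Rn
from scipy.optimize import least_squares
D=dict(tiny=28,small=38,medium=48,large=58); C=dict(tiny=54,small=64,medium=74,large=84)
def Rt(n,st=None):
    c=cams.camera_params(n)
    if 'R' in c: return c['K'],c['dist'],c['R'],c['t']
    w,x,y,z=st['eef_rot']; Rw=Rn.from_quat([x,y,z,w]).as_matrix(); T=c['tool_from_camera']
    Rc=Rw@T[:3,:3]; o=Rw@T[:3,3]+st['ee_pos']
    return c['K'],c['dist'],Rc.T,-Rc.T@o
def cloud(n,d,st=None):
    K,ds,R,t=Rt(n,st); h,w=d.shape
    u,v=np.meshgrid(np.arange(w),np.arange(h))
    p=cv2.undistortPoints(np.stack([u,v],-1).reshape(-1,1,2).astype(float),K,ds).reshape(h,w,2)
    P=np.dstack([p*d[...,None],d]); 
    W=(P-t)@R; W[d<=0]=np.nan
    return W
def tri(obs,st=None):
    A=[]
    for n,uv in obs:
        K,ds,R,t=Rt(n,st); x,y=cv2.undistortPoints(np.array([[uv]],float),K,ds).ravel()
        P=np.c_[R,t]; A+= [x*P[2]-P[0],y*P[2]-P[1]]
    X=np.linalg.svd(np.array(A))[2][-1]; return X[:3]/X[3]
def proj(n,X,st=None):
    K,ds,R,t=Rt(n,st); return cv2.projectPoints(np.array(X,float).reshape(-1,1,3),cv2.Rodrigues(R)[0],t,K,ds)[0].reshape(-1,2)
E
python3 - <<'E'
from h import *
for cam in ["scene","side"]:
    p,d=cams.grab_frame(cam); np.save(f"{cam}_d.npy",d)
    W=cloud(cam,d); np.save(f"{cam}_W.npy",W)
    print(cam,'table z',np.nanmedian(W[150:260,200:400,2]))
    for k in list(D):
        for pre in ["foot_","cup_"]:
            for r in models.mark_of(pre+k,cam)[:4]: 
                if r['score']>.15:
                    u,v=np.round(r['point']).astype(int); print(cam,pre+k,np.round(r['point'],1),round(r['score'],2),np.round(W[v,u],3))
print(telemetry.get_state()['t'])
E
```

```text
scene table z 0.0008427430991374469
scene foot_tiny [379.1 185.8] 0.52 [0.579 0.21  0.024]
scene cup_tiny [220.6 171.7] 0.64 [ 0.452 -0.129  0.006]
scene foot_small [258.8 291.1] 0.96 [ 0.787 -0.101  0.034]
scene foot_small [259.7 246.4] 0.63 [ 0.695 -0.082  0.038]
scene cup_small [274.6 205.7] 0.72 [ 0.576 -0.026  0.005]
scene foot_medium [322.6 162.5] 0.59 [0.475 0.111 0.016]
scene foot_medium [263.  246.5] 0.35 [ 0.698 -0.077  0.042]
scene cup_medium [379.3 148.9] 0.97 [0.448 0.263 0.005]
scene foot_large [332.2 251.2] 0.89 [0.731 0.053 0.034]
scene cup_large [266.8 165.5] 0.67 [ 0.448 -0.019  0.001]
side table z 0.001580499177425036
side foot_tiny [186.3 179.7] 0.52 [0.561 0.203 0.017]
side foot_tiny [204.1 256. ] 0.43 [ 0.444 -0.016  0.004]
side cup_tiny [250.1 292.5] 0.91 [ 0.441 -0.138  0.005]
side foot_small [318.8 221. ] 0.78 [ 0.664 -0.084  0.008]
side foot_small [361.4 205.6] 0.57 [ 0.758 -0.112  0.014]
side foot_small [185.6 177.7] 0.56 [0.563 0.205 0.02 ]
side cup_small [261.1 229.7] 0.66 [ 0.567 -0.027  0.004]
side cup_small [284.4 184.3] 0.46 [0.692 0.039 0.025]
side cup_medium [125.5 195.1] 0.72 [0.446 0.255 0.004]
side cup_medium [263.8 226.9] 0.17 [ 0.576 -0.025  0.006]
side foot_large [282.9 184.9] 0.88 [0.689 0.038 0.024]
side cup_large [318.  219.9] 0.67 [ 0.666 -0.079  0.007]
side cup_large [205.8 257.3] 0.6 [ 0.444 -0.022  0.005]
1.05
```

```bash
cat > fit.py <<'E'
from h import *
def fit(W,c0,r,z0,z1,rad):
    P=W[np.isfinite(W).all(1)]
    for _ in range(3):
        m=(P[:,2]>z0)&(P[:,2]<z1)&(np.hypot(*(P[:,:2]-c0).T)<rad)
        Q=P[m]
        s=least_squares(lambda x:np.hypot(*(Q[:,:2]-x[:2]).T)-r,c0,loss='soft_l1',f_scale=.0015)
        f=least_squares(lambda x:np.hypot(*(Q[:,:2]-x[:2]).T)-x[2],[*c0,r],loss='soft_l1',f_scale=.0015)
        c0=s.x
    T=P[(np.hypot(*(P[:,:2]-c0).T)<rad)]
    return s.x,f.x,len(Q),np.abs(s.fun).mean(),np.percentile(T[:,2],98)
E
python3 - <<'E'
from fit import *
Ws={c:np.load(c+"_W.npy").reshape(-1,3) for c in("scene","side")}
feet=dict(tiny=(.565,.205),small=(.68,-.083),medium=(.47,.11),large=(.71,.045))
cups=dict(tiny=(.443,-.133),small=(.57,-.026),medium=(.447,.26),large=(.446,-.019))
o={}
for nm,S,dd,zz in(("foot",feet,D,(.012,.040)),("cup",cups,C,(.009,.018))):
  for k,c in S.items():
    r=dd[k]/2000-(0.002 if nm=="cup" else 0)
    for w in("scene","side","both"):
        W=np.vstack(list(Ws.values())) if w=="both" else Ws[w]
        s,f,n,e,zt=fit(W,np.array(c),r,*zz,r+.009)
        print(nm,k,w,np.round(s*1e3,1),'free',np.round(f*1e3,1),n,round(e*1e3,2),'top',round(zt*1e3))
    o[nm+k]=s
np.save("pos.npy",o)
# squares and the yellow
for nm,c in(("sqb",proj),):pass
p,_=cams.grab_frame("scene"); q,_=cams.grab_frame("side")
for n,im in(("scene",p),("side",q)):
    im=im[:,:,::-1].copy()
    for k,s in o.items():
        kind,key=("foot",k[4:]) if k[:4]=="foot" else ("cup",k[3:])
        r=(D if kind=="foot" else C)[key]/2000
        th=np.linspace(0,2*np.pi,40)
        for z in ((0,.044) if kind=="foot" else (.014,)):
            pts=proj(n,np.c_[s[0]+r*np.cos(th),s[1]+r*np.sin(th),0*th+z])
            cv2.polylines(im,[np.round(pts*8).astype(np.int32)],True,(0,255,0),1,cv2.LINE_AA,3)
    im=im[110:310,150:450] if n=="scene" else im[130:330,80:380]
    cv2.imwrite(f"pics/b_{n}.png",cv2.resize(im,None,fx=2.6,fy=2.6))
E
```

```text
foot tiny scene [565.1 216.2] free [565.2 216.1  13.8] 100 0.71 top 57
foot tiny side [566.7 215.2] free [566.2 214.5  13.3] 147 1.05 top 57
foot tiny both [565.8 215.8] free [565.9 214.9  13.2] 247 1.06 top 57
foot small scene [680.1 -73.2] free [680.6 -73.3  18.6] 149 0.53 top 60
foot small side [680.5 -73.4] free [679.9 -73.9  18.3] 236 0.79 top 59
foot small both [680.3 -73.3] free [680.3 -73.4  18.8] 385 0.71 top 60
foot medium scene [454.4 123.8] free [454.8 123.6  23.7] 171 0.79 top 60
foot medium side [455.6 122.9] free [455.4 122.6  23.7] 329 0.75 top 60
foot medium both [455.  123.3] free [455.  122.7  23.5] 500 0.88 top 60
foot large scene [704.3  64.6] free [704.6  64.4  28.7] 224 0.55 top 61
foot large side [704.8  64.6] free [704.3  64.   28.4] 306 0.94 top 62
foot large both [704.5  64.7] free [704.5  64.4  28.7] 530 0.78 top 61
cup tiny scene [ 443.7 -130. ] free [ 443.7 -130.    24.9] 137 1.28 top 15
cup tiny side [ 441.6 -132. ] free [ 441.5 -132.1   24.5] 328 1.14 top 16
cup tiny both [ 442.1 -131.7] free [ 442.1 -131.7   24.7] 465 1.41 top 16
cup small scene [577.  -21.6] free [577.  -21.6  29.8] 187 1.19 top 16
cup small side [574.2 -22.7] free [574.2 -22.7  29.8] 280 1.13 top 16
cup small both [575.2 -22.5] free [575.2 -22.5  29.9] 467 1.44 top 16
cup medium scene [448.  262.6] free [448.1 262.6  34.6] 176 1.3 top 15
cup medium side [446.1 261.9] free [446.1 261.9  35.1] 261 1.41 top 16
cup medium both [447.  262.1] free [447.  262.1  34.9] 437 1.47 top 16
cup large scene [448.3 -13.4] free [448.3 -13.4  39.8] 220 1.26 top 16
cup large side [446.2 -15.7] free [446.2 -15.8  39.6] 423 1.16 top 16
cup large both [446.8 -15.2] free [446.8 -15.3  39.7] 643 1.44 top 16
```

View pics/b_scene.png

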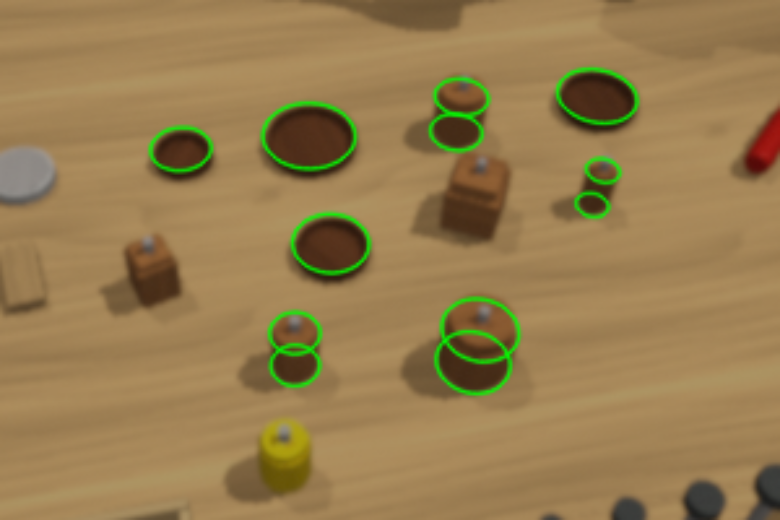

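View pics/b_side.png

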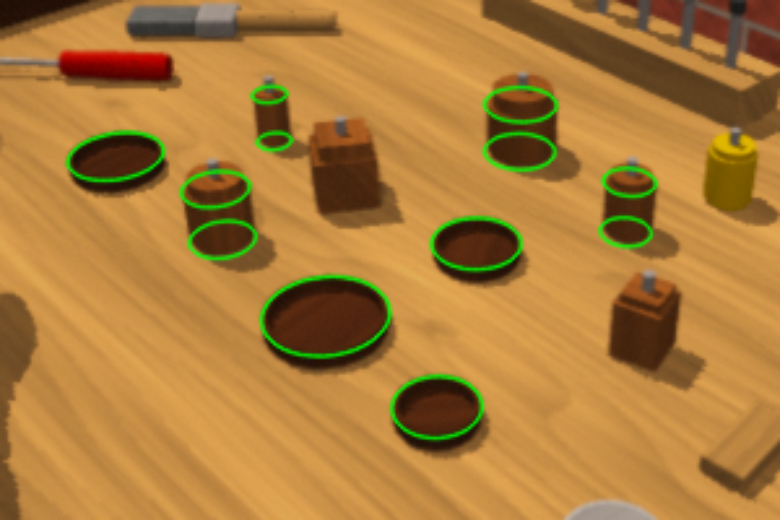

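```bash
cat > go.py <<'E'
# usage: python3 go.py x y z jawdeg  (mm) -> turn about tool z (rad), shift in tool axes (cm)
from h import *
import sys
def go(x,y,z,jaw=None):
    st=telemetry.get_state(); w,a,b,c=st['eef_rot']; R=Rn.from_quat([a,b,c,w]).as_matrix()
    d=R.T@(np.array([x,y,z])/1e3-st['ee_pos'])*100
    j=np.degrees(np.arctan2(R[1,1],R[0,1])); 
    turn=0
    if jaw is not None:
        dj=(jaw-j+90)%180-90; turn=-np.radians(dj)
    tilt=R.T@np.cross(R[:,2],[0,0,-1])
    print('jaw',round(j,1),'turn z',round(turn,3),'shift cm',np.round(d,2),'tilt',np.round(tilt,4),'pos mm',np.round(st['ee_pos']*1e3,1),'open',round(st['opening']*92,1),'t',round(st['t'],1),'F',np.round(st['ft_force'],1), 'q6',round(st['q'][5],2))
if __name__=="__main__":
    a=list(map(float,sys.argv[1:])); go(*a)
E
python3 - <<'E'
from h import *
Ws=np.vstack([np.load(c+"_W.npy").reshape(-1,3) for c in("scene","side")])
Ws=Ws[np.isfinite(Ws).all(1)]
for nm,uv in(("b",(333,184)),("a",(208,212)),("yellow",(260,285))):
    P0=np.load("scene_W.npy")[uv[1],uv[0]]
    Q=Ws[(np.hypot(*(Ws[:,:2]-P0[:2]).T)<.045)&(Ws[:,2]>.015)]
    r=cv2.minAreaRect((Q[:,:2]*1e3).astype(np.float32)); print(nm,np.round(P0,3),r,'top',Q[:,2].max())
E
python3 go.py 704.5 64.6 140 0
```

```text
b [0.574 0.101 0.048] ((557.5181884765625, 105.41050720214844), (51.91046905517578, 49.24046325683594), 58.68942642211914) top 0.07033946870170933
a [ 0.598 -0.171  0.046] ((584.157470703125, -172.3925018310547), (39.17227554321289, 35.043907165527344), 15.456572532653809) top 0.06505135045095722
yellow [ 0.785 -0.099  0.05 ] ((769.463134765625, -98.92768859863281), (40.789710998535156, 37.927345275878906), 45.15863800048828) top 0.06474142358220662
jaw 64.9 turn z 1.132 shift cm [-61.03 -16.72  10.57] tilt [ 0.0001 -0.     -0.    ] pos mm [223.  475.3 245.8] open 91.9 t 1.1 F [ 0.4  0.3 -0.4] q6 -0.15
```

```bash
python3 go.py 704.5 64.6 140 90; python3 -m pendant '[[[0,0,-0.438],[-61,-16.7,10.6],-1],[[0,0,-0.438],[-61,-16.7,10.6],-1],[[0,0,-0.438],[-61,-16.7,10.6],-1],[[0,0,-0.438],[-61,-16.7,10.6],-1],[[0,0,-0.438],[-61,-16.7,10.6],-1],[[0,0,-0.438],[-61,-16.7,10.6],-1],[[0,0,-0.438],[-61,-16.7,10.6],-1],[[0,0,-0.438],[-61,-16.7,10.6],-1]]' 25; python3 go.py 704.5 64.6 140 90
```

```text
jaw 64.9 turn z -0.439 shift cm [-61.03 -16.72  10.57] tilt [ 0.0001 -0.     -0.    ] pos mm [223.  475.3 245.8] open 91.9 t 1.1 F [ 0.4  0.3 -0.4] q6 -0.15
t: 1.82
ee_pos: [0.4642, 0.2696, 0.1928]
eef_rot: [0.0, 0.0, 1.0, 0.0]
ft_force: [1.4, 0.6, 0.1]
opening: 1.002
jaw 90.0 turn z -0.001 shift cm [-24.04 -20.48   5.28] tilt [0.0003 0.0004 0.    ] pos mm [464.2 269.6 192.8] open 92.2 t 1.8 F [1.4 0.6 0.1] q6 -1.19
```

```bash
python3 -m pendant '[[[0,0,0],[-24,-20.5,5],-1],[[0,0,0],[-24,-20.5,5],-1],[[0,0,0],[-24,-20.5,5],-1],[[0,0,0],[-24,-20.5,5],-1],[[0,0,0],[-24,-20.5,5],-1],[[0,0,0],[-24,-20.5,5],-1],[[0,0,0],[-24,-20.5,5],-1],[[0,0,0],[-24,-20.5,5],-1]]'; cat > look.py <<'E'
# look.py name x y z0 z1 r picname
from fit import *; import sys
x,y,z0,z1,r=[float(v)/1e3 for v in sys.argv[1:6]]
st=telemetry.get_state(); p,d=cams.grab_frame("wrist"); W=cloud("wrist",d,st).reshape(-1,3)
s,f,n,e,zt=fit(W,np.array([x,y]),r,z0,z1,r+.009)
print('wrist fit',np.round(s*1e3,1),'free',np.round(f*1e3,1),n,round(e*1e3,2),'top',round(zt*1e3))
cv2.imwrite(f"pics/{sys.argv[6]}.png",p[:,:,::-1])
E
python3 look.py 704.5 64.6 12 42 29 w1;python3 go.py 704.5 64.6 140 90
```

```text
t: 2.48
ee_pos: [0.706, 0.0614, 0.1418]
eef_rot: [0.0, 0.001, 1.0, -0.0]
ft_force: [-0.1, -1.0, -0.1]
opening: 0.996
wrist fit [705.1  63.5] free [704.8  63.5  28.7] 423 0.15 top 237
jaw 89.7 turn z -0.006 shift cm [0.39 0.71 0.01] tilt [-0.0019  0.0013  0.    ] pos mm [708.3  57.5 140.1] open 92.0 t 2.5 F [-3.8 -3.4 -0.9] q6 -1.59
```

View pics/w1.png

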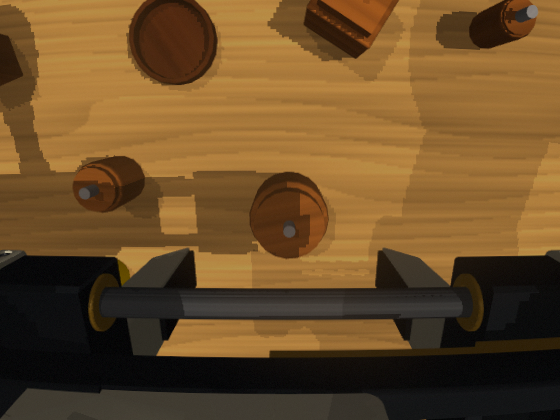

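The wrist view shows the large foot at (289,215), between the open fingers, and its fit agrees within about 1 mm. I'll descend and grip.

```bash
python3 -m pendant '[[[0,0,0],[0,0,0],-1],[[0,0,0],[0,0,0],-1],[[0,0,0],[0,0,0],-1]]'; python3 go.py 704.6 64.2 38 90
```

```text
t: 2.78
ee_pos: [0.7078, 0.058, 0.14]
eef_rot: [0.0, 0.003, 1.0, -0.001]
ft_force: [0.6, 0.7, 0.7]
opening: 1.001
jaw 89.7 turn z -0.005 shift cm [ 0.32  0.63 10.2 ] tilt [-0.0016  0.0004  0.    ] pos mm [707.8  58.  140. ] open 92.1 t 2.8 F [0.6 0.7 0.7] q6 -1.59
```

```bash
python3 -m pendant '[[[0,0,0],[0.3,0.6,2],-1],[[0,0,0],[0.3,0.6,5],-1],[[0,0,0],[0.3,0.6,8],-1],[[0,0,0],[0.3,0.6,10.2],-1],[[0,0,0],[0.3,0.6,10.2],-1],[[0,0,0],[0.3,0.6,10.2],-1]]'; python3 go.py 704.6 64.2 38 90
```

```text
t: 3.28
ee_pos: [0.7038, 0.0653, 0.0379]
eef_rot: [-0.001, 0.002, 1.0, -0.001]
ft_force: [0.6, 0.7, 0.3]
opening: 0.998
jaw 89.8 turn z -0.004 shift cm [-0.08 -0.11 -0.01] tilt [-0.0014 -0.0016 -0.    ] pos mm [703.8  65.3  37.9] open 91.8 t 3.3 F [0.6 0.7 0.3] q6 -1.58
```

Close, then lift.

```bash
python3 -m pendant '[[[0,0,0],[0,0,0],1],[[0,0,0],[0,0,0],1],[[0,0,0],[0,0,0],1],[[0,0,0],[0,0,0],1],[[0,0,0],[0,0,0],1],[[0,0,0],[0,0,0],1],[[0,0,0],[0,0,0],1],[[0,0,0],[0,0,0],1]]' 25; python3 go.py 704.6 64.2 128 90
```

```text
t: 3.95
ee_pos: [0.7041, 0.0651, 0.0386]
eef_rot: [-0.0, 0.002, 1.0, -0.001]
ft_force: [-1.3, -1.0, 4.8]
opening: 0.629
jaw 89.8 turn z -0.004 shift cm [-0.05 -0.1  -8.94] tilt [-0.0015 -0.0008 -0.    ] pos mm [704.1  65.1  38.6] open 57.9 t 4.0 F [-1.3 -1.   4.8] q6 -1.58
```

```bash
python3 -m pendant '[[[0,0,0],[0,0,-2],1],[[0,0,0],[0,0,-5],1],[[0,0,0],[0,0,-8],1],[[0,0,0],[0,0,-9],1],[[0,0,0],[4,-1.2,-9],1],[[0,0,0],[8,-2.5,-9],1],[[0,0,0],[12,-3.7,-9],1],[[0,0,0],[16,-5,-9],1]]' ; python3 go.py 447.3 -14.5 128 90
```

```text
t: 4.62
ee_pos: [0.5422, 0.016, 0.1276]
eef_rot: [-0.001, 0.002, 1.0, -0.001]
ft_force: [-0.5, -0.2, -0.6]
opening: 0.625
jaw 89.8 turn z -0.004 shift cm [ 9.48 -3.09 -0.01] tilt [-0.0013 -0.0024 -0.    ] pos mm [542.2  16.  127.6] open 57.5 t 4.6 F [-0.5 -0.2 -0.6] q6 -1.68
```

```bash
python3 -m pendant '[[[0,0,0],[4,-1.2,0],1],[[0,0,0],[7,-2.2,0],1],[[0,0,0],[9.5,-3.1,0],1],[[0,0,0],[9.5,-3.1,0],1],[[0,0,0],[9.5,-3.1,0],1],[[0,0,0],[9.5,-3.1,0],1],[[0,0,0],[9.5,-3.1,0],1]]' ; python3 go.py 447.3 -14.5 44 90
python3 - <<'E'
from h import *
for c in("scene","side"):
    p,d=cams.grab_frame(c); cv2.imwrite(f"pics/c_{c}.png",p[:,:,::-1])
p,d=cams.grab_frame("wrist"); cv2.imwrite("pics/c_wrist.png",p[:,:,::-1])
E
```

```text
t: 5.2
ee_pos: [0.4483, -0.0145, 0.1278]
eef_rot: [-0.001, 0.002, 1.0, -0.001]
ft_force: [-0.3, -0.1, -1.0]
opening: 0.626
jaw 89.8 turn z -0.003 shift cm [0.09 0.01 8.38] tilt [-0.0014 -0.0015  0.    ] pos mm [448.3 -14.5 127.8] open 57.6 t 5.2 F [-0.3 -0.1 -1. ] q6 -1.77
```

View pics/c_side.png

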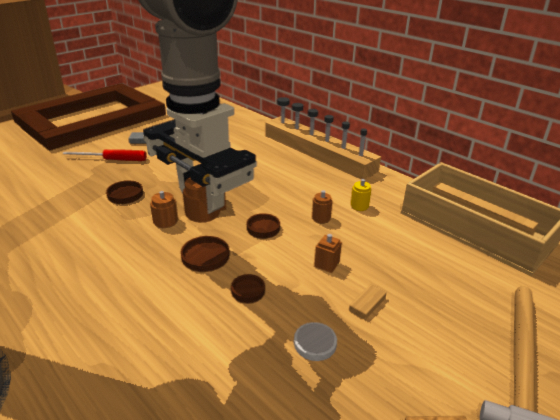

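View pics/c_wrist.png

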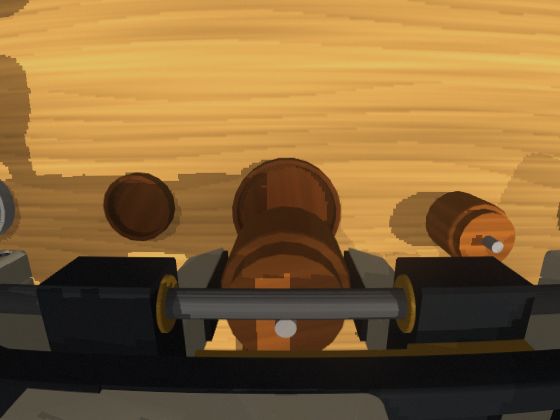

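The side view shows the foot held at (203,200) above the cup, and the wrist view shows the cup at (286,210) in line with it. I'll lower to TCP z of about 43.

```bash
python3 -m pendant '[[[0,0,0],[0.1,0,3],1],[[0,0,0],[0.1,0,5.5],1],[[0,0,0],[0.1,0,7],1],[[0,0,0],[0.1,0,8],1],[[0,0,0],[0.1,0,8.4],1],[[0,0,0],[0.1,0,8.45],1],[[0,0,0],[0.1,0,8.45],1]]' ; python3 go.py 447.3 -14.5 43 90
```

```text
t: 5.93
ee_pos: [0.4471, -0.0144, 0.0431]
eef_rot: [-0.001, 0.001, 1.0, -0.001]
ft_force: [0.4, -0.5, -1.1]
opening: 0.625
jaw 89.9 turn z -0.003 shift cm [-0.02 -0.01  0.01] tilt [-0.0013 -0.0022 -0.    ] pos mm [447.1 -14.4  43.1] open 57.5 t 5.9 F [ 0.4 -0.5 -1.1] q6 -1.77
```

```bash
python3 -m pendant '[[[0,0,0],[0,0,0],0.2],[[0,0,0],[0,0,0],-0.5],[[0,0,0],[0,0,0],-1],[[0,0,0],[0,0,0],-1],[[0,0,0],[0,0,0],-1],[[0,0,0],[0,0,-3],-1],[[0,0,0],[0,0,-6],-1],[[0,0,0],[0,0,-10],-1]]' ; python3 go.py 454.8 123.1 140 90
```

```text
t: 6.6
ee_pos: [0.4459, -0.014, 0.1428]
eef_rot: [-0.003, 0.001, 1.0, -0.0]
ft_force: [0.6, 0.1, -0.5]
opening: 0.994
jaw 89.8 turn z -0.003 shift cm [-0.86 13.72  0.27] tilt [-0.0004 -0.0067  0.    ] pos mm [445.9 -14.  142.8] open 91.4 t 6.6 F [ 0.6  0.1 -0.5] q6 -1.77
```

Now the medium foot at (455,123).

```bash
python3 -m pendant '[[[0,0,0],[-0.3,4,0.3],-1],[[0,0,0],[-0.6,8,0.3],-1],[[0,0,0],[-0.9,12,0.3],-1],[[0,0,0],[-0.9,13.7,0.3],-1],[[0,0,0],[-0.9,13.7,0.3],-1],[[0,0,0],[-0.9,13.7,0.3],-1],[[0,0,0],[-0.9,13.7,0.3],-1]]' ; python3 look.py 454.8 123.1 12 42 24 w2; python3 look.py 447 -14.5 12 42 29 w2b; python3 go.py 454.8 123.1 38 90
```

```text
t: 7.18
ee_pos: [0.4551, 0.1223, 0.1396]
eef_rot: [-0.004, 0.001, 1.0, -0.0]
ft_force: [0.1, -0.7, -0.1]
opening: 0.998
wrist fit [454.9 122.8] free [454.6 122.8  23.7] 411 0.15 top 235
wrist fit [448.7 -14.6] free [451.2 -19.4  33.9] 1330 1.03 top 69
jaw 89.8 turn z -0.004 shift cm [-0.03  0.13 10.17] tilt [-0.0006 -0.0069  0.    ] pos mm [455.2 121.9 139.7] open 91.9 t 7.3 F [-0.2 -0.5 -0.2] q6 -1.47
```

View pics/w2.png

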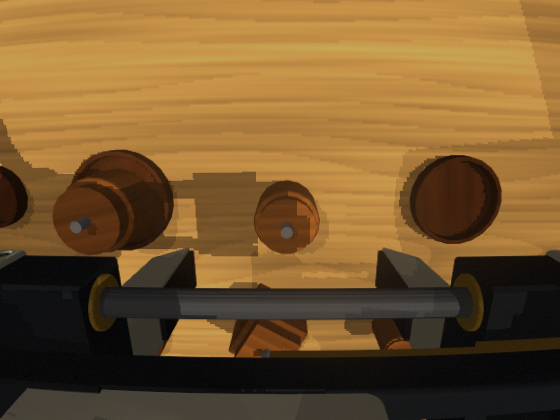

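The large foot stands in its cup at (110,205), and the medium foot is at (287,215) between the fingers. I'll descend, with a small tilt correction.

```bash
python3 -m pendant '[[[0,-0.007,0],[0,0.1,2],-1],[[0,-0.007,0],[0,0.1,5],-1],[[0,-0.007,0],[0,0.1,8],-1],[[0,-0.007,0],[0,0.1,10.2],-1],[[0,-0.007,0],[0,0.1,10.2],-1],[[0,-0.007,0],[0,0.1,10.2],-1]]'; python3 go.py 454.8 123.1 38 90
python3 -m pendant '[[[0,0,0],[0,0,0],1],[[0,0,0],[0,0,0],1],[[0,0,0],[0,0,0],1],[[0,0,0],[0,0,0],1],[[0,0,0],[0,0,0],1],[[0,0,0],[0,0,0],1],[[0,0,0],[0,0,0],1],[[0,0,0],[0,0,0],1]]' 25; python3 go.py 447 262.2 128 90
```

```text
t: 7.78
ee_pos: [0.4541, 0.1219, 0.0372]
eef_rot: [-0.001, 0.003, 1.0, -0.0]
ft_force: [0.4, -0.4, -0.9]
opening: 0.999
jaw 89.7 turn z -0.006 shift cm [-0.07  0.12 -0.08] tilt [-0.001  -0.0025 -0.    ] pos mm [454.1 121.9  37.2] open 91.9 t 7.8 F [ 0.4 -0.4 -0.9] q6 -1.46
t: 8.45
ee_pos: [0.4542, 0.1219, 0.0374]
eef_rot: [-0.001, 0.003, 1.0, -0.0]
ft_force: [-0.3, 0.6, 2.0]
opening: 0.518
jaw 89.7 turn z -0.006 shift cm [ 0.82 14.02 -9.07] tilt [-0.0009 -0.0022 -0.    ] pos mm [454.2 121.9  37.4] open 47.6 t 8.4 F [-0.3  0.6  2. ] q6 -1.46
```

```bash
python3 -m pendant '[[[0,0,0],[0,0,-2],1],[[0,0,0],[0,0,-5],1],[[0,0,0],[0,0,-8],1],[[0,0,0],[0.2,4,-9],1],[[0,0,0],[0.5,8,-9],1],[[0,0,0],[0.8,12,-9],1],[[0,0,0],[0.8,14,-9],1],[[0,0,0],[0.8,14,-9],1]]' ; python3 -m pendant '[[[0,0,0],[0,0,0],1],[[0,0,0],[0,0,0],1],[[0,0,0],[0,0,0],1]]';python3 go.py 447 262.2 41.9 90
```

```text
t: 9.12
ee_pos: [0.4467, 0.2657, 0.1273]
eef_rot: [-0.001, 0.001, 1.0, 0.0]
ft_force: [-0.3, -0.7, -0.1]
opening: 0.512
t: 9.37
ee_pos: [0.4466, 0.2649, 0.1271]
eef_rot: [-0.001, 0.001, 1.0, -0.0]
ft_force: [1.0, -1.0, -0.8]
opening: 0.516
jaw 89.9 turn z -0.002 shift cm [-0.06 -0.27  8.52] tilt [-0.     -0.0021  0.    ] pos mm [446.6 264.9 127.1] open 47.5 t 9.4 F [ 1.  -1.  -0.8] q6 -1.18
```

```bash
python3 -m pendant '[[[0,0,0],[0,-0.2,3],1],[[0,0,0],[0,-0.2,5.5],1],[[0,0,0],[0,-0.2,7],1],[[0,0,0],[0,-0.2,8.1],1],[[0,0,0],[0,-0.2,8.5],1],[[0,0,0],[0,-0.2,8.55],1],[[0,0,0],[0,-0.2,8.55],1]]' ; python3 go.py 447 262.2 41.9 90
```

```text
t: 9.95
ee_pos: [0.4467, 0.2621, 0.0418]
eef_rot: [-0.001, 0.002, 1.0, -0.0]
ft_force: [0.3, 0.3, -1.7]
opening: 0.516
jaw 89.8 turn z -0.004 shift cm [-0.03  0.01 -0.01] tilt [-0.0001 -0.002   0.    ] pos mm [446.7 262.1  41.8] open 47.4 t 9.9 F [ 0.3  0.3 -1.7] q6 -1.19
```

Release and rise, then look at the tiny foot. I'll grip it with jaws near 90°, partly open.

```bash
python3 -m pendant '[[[0,0,0],[0,0,0],0.2],[[0,0,0],[0,0,0],-0.3],[[0,0,0],[0,0,0],-0.5],[[0,0,0],[0,0,0],-0.5],[[0,0,0],[0,0,0],-0.5],[[0,0,0],[0,0,-3],-0.5],[[0,0,0],[0,0,-6],-0.5],[[0,0,0],[0,0,-10],-0.5]]' ; python3 go.py 565.6 215.5 140 90
```

```text
t: 10.62
ee_pos: [0.4456, 0.2615, 0.1412]
eef_rot: [-0.003, 0.002, 1.0, -0.001]
ft_force: [0.3, -0.1, -0.0]
opening: 0.751
jaw 89.8 turn z -0.004 shift cm [-12.02  -4.56   0.05] tilt [-0.0019 -0.0064  0.    ] pos mm [445.6 261.5 141.2] open 69.1 t 10.6 F [ 0.3 -0.1 -0. ] q6 -1.19
```

```bash
python3 -m pendant '[[[0,-0.004,0],[-3,-1.2,0],-0.5],[[0,-0.004,0],[-7,-2.7,0],-0.5],[[0,-0.004,0],[-10,-4,0],-0.5],[[0,-0.004,0],[-12,-4.6,0],-0.5],[[0,-0.004,0],[-12,-4.6,0],-0.5],[[0,-0.004,0],[-12,-4.6,0],-0.5],[[0,-0.004,0],[-12,-4.6,0],-0.5],[[0,-0.004,0],[-12,-4.6,0],-0.5]]' ; python3 look.py 565.6 215.5 12 42 14 w3; python3 go.py 565.6 215.3 38 90
```

```text
t: 11.28
ee_pos: [0.5642, 0.2157, 0.1404]
eef_rot: [-0.002, 0.001, 1.0, -0.001]
ft_force: [-0.2, 0.4, -0.1]
opening: 0.748
wrist fit [565.7 215.2] free [565.4 215.2  13.7] 322 0.17 top 58
jaw 89.9 turn z -0.003 shift cm [-0.16 -0.02 10.26] tilt [-0.0019 -0.0031  0.    ] pos mm [564.4 215.7 140.6] open 69.2 t 11.3 F [-0.2  0.5 -0.4] q6 -1.33
```

View pics/w3.png

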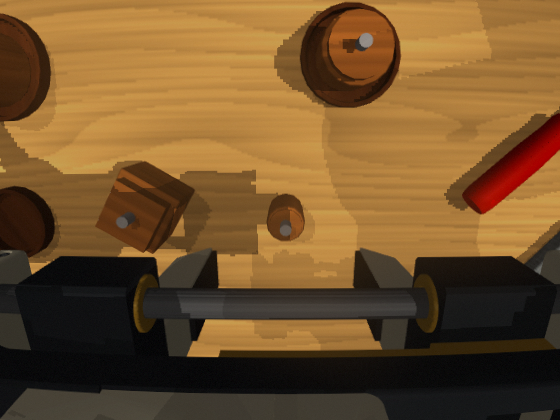

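The medium foot stands in its cup at (350,55), and the tiny foot is at (286,220) between the fingers, clear of the square foot at (145,205).

```bash
python3 -m pendant '[[[0,-0.003,0],[-0.1,0,2],-0.5],[[0,-0.003,0],[-0.1,0,5],-0.5],[[0,-0.003,0],[-0.1,0,8],-0.5],[[0,-0.003,0],[-0.1,0,10.2],-0.5],[[0,-0.003,0],[-0.1,0,10.2],-0.5],[[0,-0.003,0],[-0.1,0,10.2],-0.5]]'; python3 go.py 565.6 215.3 38 90
python3 -m pendant '[[[0,0,0],[0,0,0],1],[[0,0,0],[0,0,0],1],[[0,0,0],[0,0,0],1],[[0,0,0],[0,0,0],1],[[0,0,0],[0,0,0],1],[[0,0,0],[0,0,0],1],[[0,0,0],[0,0,0],1],[[0,0,0],[0,0,0],1]]' 20; python3 go.py 442.4 -131.2 150 90
```

```text
t: 11.83
ee_pos: [0.564, 0.2159, 0.0382]
eef_rot: [-0.001, 0.001, 1.0, -0.001]
ft_force: [-0.6, 0.1, 0.1]
opening: 0.748
jaw 89.9 turn z -0.002 shift cm [-0.17 -0.06  0.02] tilt [-0.0025 -0.0024  0.    ] pos mm [564.  215.9  38.2] open 68.8 t 11.8 F [-0.6  0.1  0.1] q6 -1.33
t: 12.5
ee_pos: [0.5641, 0.2159, 0.0384]
eef_rot: [-0.001, 0.001, 1.0, -0.001]
ft_force: [1.0, -0.1, 1.0]
opening: 0.293
jaw 89.9 turn z -0.002 shift cm [ 12.13 -34.76 -11.05] tilt [-0.0023 -0.002  -0.    ] pos mm [564.1 215.9  38.4] open 27.0 t 12.5 F [ 1.  -0.1  1. ] q6 -1.33
```

```bash
python3 -m pendant '[[[0,0,0],[0,0,-3],1],[[0,0,0],[0,0,-7],1],[[0,0,0],[0,0,-11],1],[[0,0,0],[1,-3,-11],1],[[0,0,0],[2.4,-7,-11],1],[[0,0,0],[3.8,-11,-11],1],[[0,0,0],[5.2,-15,-11],1],[[0,0,0],[6.6,-19,-11],1]]'; python3 go.py 440.9 -131.2 150 90
```

```text
t: 13.17
ee_pos: [0.4979, 0.0276, 0.1491]
eef_rot: [-0.001, 0.0, 1.0, -0.001]
ft_force: [0.3, -0.3, -0.2]
opening: 0.3
jaw 89.9 turn z -0.001 shift cm [  5.68 -15.88  -0.04] tilt [-0.0025 -0.0019  0.    ] pos mm [497.9  27.6 149.1] open 27.6 t 13.2 F [ 0.3 -0.3 -0.2] q6 -1.67
```

```bash
python3 -m pendant '[[[0,0,0],[1.4,-4,0],1],[[0,0,0],[2.8,-8,0],1],[[0,0,0],[4.2,-12,0],1],[[0,0,0],[5.3,-15,0],1],[[0,0,0],[5.7,-15.9,0],1],[[0,0,0],[5.7,-15.9,0],1],[[0,0,0],[5.7,-15.9,0],1],[[0,0,0],[5.7,-15.9,0],1]]'; python3 -m pendant '[[[0,0,0],[0,0,0],1],[[0,0,0],[0,0,0],1]]'; python3 look.py 442.4 -131.2 9 18 25 w4; python3 go.py 440.9 -131.2 42.6 90
```

```text
t: 13.83
ee_pos: [0.4411, -0.1303, 0.1496]
eef_rot: [-0.001, 0.0, 1.0, -0.001]
ft_force: [0.5, -1.2, -0.3]
opening: 0.3
t: 14.0
ee_pos: [0.4415, -0.129, 0.1495]
eef_rot: [-0.001, -0.001, 1.0, -0.001]
ft_force: [0.0, 0.5, 0.8]
opening: 0.295
wrist fit [ 441.6 -131.1] free [ 441.6 -131.1   24.6] 920 1.08 top 245
jaw 90.1 turn z 0.002 shift cm [ 0.03 -0.18 10.69] tilt [-0.0018 -0.0019 -0.    ] pos mm [ 441.4 -129.2  149.5] open 27.4 t 14.1 F [-0.5 -0.3 -0.4] q6 -2.02
```

View pics/w4.png

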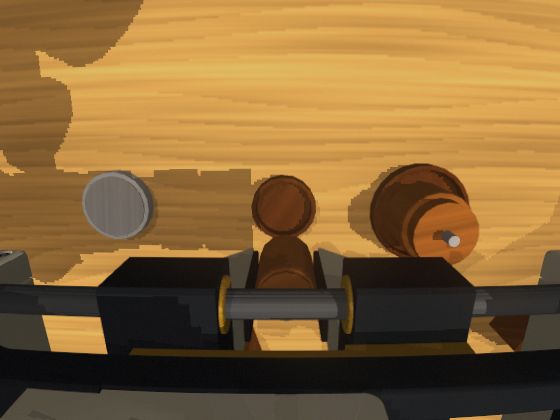

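The wrist view shows the tiny cup at (284,206) lined up with the held foot, and the large foot in its cup at (425,215), clear of the gripper. I'll lower.

```bash
python3 -m pendant '[[[0,0,0],[0.05,-0.2,3],1],[[0,0,0],[0.05,-0.2,6],1],[[0,0,0],[0.05,-0.2,8.5],1],[[0,0,0],[0.05,-0.2,9.8],1],[[0,0,0],[0.05,-0.2,10.5],1],[[0,0,0],[0.05,-0.2,10.7],1],[[0,0,0],[0.05,-0.2,10.7],1]]' ; python3 go.py 440.9 -131.2 42.6 90
```

```text
t: 14.63
ee_pos: [0.4408, -0.1308, 0.0426]
eef_rot: [-0.001, -0.001, 1.0, -0.001]
ft_force: [0.1, -0.5, -0.5]
opening: 0.297
jaw 90.2 turn z 0.003 shift cm [-0.01 -0.04  0.  ] tilt [-0.0015 -0.0024 -0.    ] pos mm [ 440.8 -130.8   42.6] open 27.3 t 14.6 F [ 0.1 -0.5 -0.5] q6 -2.02
```

```bash
python3 -m pendant '[[[0,0,0],[0,0,0],0.3],[[0,0,0],[0,0,0],0],[[0,0,0],[0,0,0],-0.3],[[0,0,0],[0,0,0],-0.3],[[0,0,0],[0,0,0],-0.3],[[0,0,0],[0,0,-3],-0.4],[[0,0,0],[0,0,-6],-0.5],[[0,0,0],[0,0,-10],-0.6]]' ; python3 go.py 680.3 -73.4 140 90
```

```text
t: 15.3
ee_pos: [0.4398, -0.1301, 0.1423]
eef_rot: [-0.003, -0.001, 1.0, 0.0]
ft_force: [-0.1, -1.0, 0.1]
opening: 0.771
jaw 90.1 turn z 0.002 shift cm [-24.07   5.61   0.07] tilt [ 0.0006 -0.0065  0.    ] pos mm [ 439.8 -130.1  142.3] open 71.0 t 15.3 F [-0.1 -1.   0.1] q6 -2.03
```

```bash
python3 -m pendant '[[[0,-0.005,0],[-4,1,0],-0.6],[[0,-0.005,0],[-8,2,0],-0.6],[[0,-0.005,0],[-12,3,0],-0.6],[[0,-0.005,0],[-16,4,0],-0.6],[[0,-0.005,0],[-20,5,0],-0.6],[[0,-0.005,0],[-23,5.6,0],-0.6],[[0,-0.005,0],[-24,5.6,0],-0.6],[[0,-0.005,0],[-24,5.6,0],-0.6]]' ; python3 -m pendant '[[[0,0,0],[0,0,0],-0.6],[[0,0,0],[0,0,0],-0.6]]'; python3 look.py 680.3 -73.4 12 42 19 w5; python3 go.py 680.3 -73.4 38 90
```

```text
t: 15.97
ee_pos: [0.6814, -0.0727, 0.1396]
eef_rot: [-0.001, -0.002, 1.0, 0.0]
ft_force: [-0.7, -0.3, -0.3]
opening: 0.802
t: 16.13
ee_pos: [0.6806, -0.0728, 0.1391]
eef_rot: [-0.001, -0.002, 1.0, 0.0]
ft_force: [-0.7, 0.3, -0.5]
opening: 0.798
wrist fit [680.9 -74.4] free [680.6 -74.4  18.7] 384 0.16 top 234
jaw 90.2 turn z 0.003 shift cm [-1.000e-02 -5.000e-02  1.015e+01] tilt [ 0.0008 -0.0023  0.    ] pos mm [680.5 -73.  139.5] open 73.4 t 16.2 F [-0.3 -0.3 -0.6] q6 -1.79
```

View pics/w5.png

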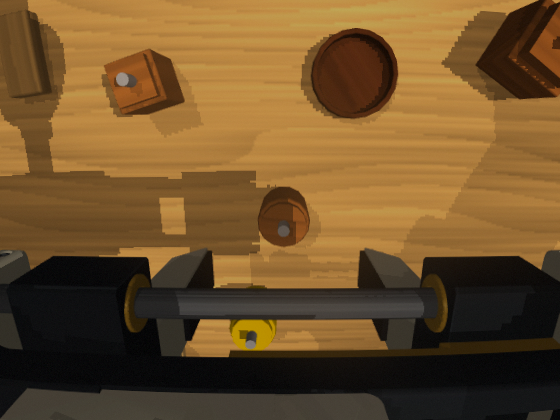

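The small brown foot is at (284,215), between the fingers. The yellow one at (252,325) is clear of them.

```bash
python3 -m pendant '[[[0,0,0],[0,-0.1,2],-0.6],[[0,0,0],[0,-0.1,5],-0.6],[[0,0,0],[0,-0.1,8],-0.6],[[0,0,0],[0,-0.1,10.2],-0.6],[[0,0,0],[0,-0.1,10.2],-0.6],[[0,0,0],[0,-0.1,10.2],-0.6]]'; python3 go.py 680.6 -74 38 90
python3 -m pendant '[[[0,0,0],[0,0,0],1],[[0,0,0],[0,0,0],1],[[0,0,0],[0,0,0],1],[[0,0,0],[0,0,0],1],[[0,0,0],[0,0,0],1],[[0,0,0],[0,0,0],1],[[0,0,0],[0,0,0],1],[[0,0,0],[0,0,0],1]]' 20; python3 go.py 575.4 -22.2 138 90
```

```text
t: 16.68
ee_pos: [0.6791, -0.0741, 0.0371]
eef_rot: [-0.002, -0.001, 1.0, 0.001]
ft_force: [0.3, 0.5, 1.0]
opening: 0.802
jaw 90.2 turn z 0.003 shift cm [-0.15  0.01 -0.09] tilt [ 0.0013 -0.0047 -0.    ] pos mm [679.1 -74.1  37.1] open 73.8 t 16.7 F [0.3 0.5 1. ] q6 -1.79
t: 17.35
ee_pos: [0.6793, -0.0741, 0.0376]
eef_rot: [-0.002, -0.001, 1.0, 0.001]
ft_force: [-1.4, 0.2, 4.2]
opening: 0.405
jaw 90.2 turn z 0.003 shift cm [10.42  5.23 -9.99] tilt [ 0.0012 -0.0041 -0.    ] pos mm [679.3 -74.1  37.6] open 37.3 t 17.4 F [-1.4  0.2  4.2] q6 -1.79
```

```bash
python3 -m pendant '[[[0,0,0],[0,0,-3],1],[[0,0,0],[0,0,-7],1],[[0,0,0],[0,0,-10],1],[[0,0,0],[3,1.5,-10],1],[[0,0,0],[6,3,-10],1],[[0,0,0],[9,4.5,-10],1],[[0,0,0],[10.5,5.2,-10],1],[[0,0,0],[10.5,5.2,-10],1]]'; python3 -m pendant '[[[0,0,0],[0,0,0],1],[[0,0,0],[0,0,0],1],[[0,0,0],[0,0,0],1]]'; python3 look.py 575.4 -22.2 9 18 30 w6; python3 go.py 574 -22.2 41.9 90
```

```text
t: 18.02
ee_pos: [0.5713, -0.0208, 0.1382]
eef_rot: [-0.004, -0.002, 1.0, 0.001]
ft_force: [0.7, -0.4, 0.0]
opening: 0.409
t: 18.27
ee_pos: [0.5723, -0.0212, 0.1381]
eef_rot: [-0.003, -0.002, 1.0, 0.001]
ft_force: [-0.4, -0.1, -0.5]
opening: 0.404
wrist fit [575.5 -22.2] free [575.1 -22.2  29.6] 909 1.09 top 233
jaw 90.2 turn z 0.004 shift cm [-0.24 -0.11  9.6 ] tilt [ 0.0019 -0.0066  0.    ] pos mm [572.2 -21.3 138. ] open 37.3 t 18.3 F [ 0.9 -0.3 -0.3] q6 -1.75
```

View pics/w6.png

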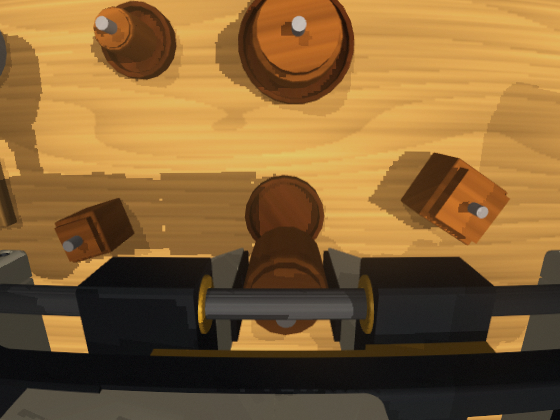

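The tiny foot stands in its cup at (135,40), and the small cup at (285,212) lines up. I'll lower.

```bash
python3 -m pendant '[[[0,-0.003,0],[-0.2,-0.1,3],1],[[0,-0.003,0],[-0.2,-0.1,6],1],[[0,-0.003,0],[-0.2,-0.1,8],1],[[0,-0.003,0],[-0.2,-0.1,9.2],1],[[0,-0.003,0],[-0.2,-0.1,9.55],1],[[0,-0.003,0],[-0.2,-0.1,9.6],1],[[0,-0.003,0],[-0.2,-0.1,9.6],1]]' ; python3 go.py 574 -22.2 41.9 90
```

```text
t: 18.9
ee_pos: [0.5742, -0.0225, 0.0416]
eef_rot: [-0.002, -0.002, 1.0, 0.001]
ft_force: [0.8, -0.5, -0.0]
opening: 0.402
jaw 90.2 turn z 0.003 shift cm [ 0.02  0.03 -0.03] tilt [ 0.0018 -0.0035 -0.    ] pos mm [574.2 -22.5  41.6] open 36.9 t 18.9 F [ 0.8 -0.5 -0. ] q6 -1.75
```

Release, rise, and move clear for a final look.

```bash
python3 -m pendant '[[[0,0,0],[0,0,0],0.1],[[0,0,0],[0,0,0],-0.2],[[0,0,0],[0,0,0],-0.4],[[0,0,0],[0,0,0],-0.4],[[0,0,0],[0,0,0],-0.4],[[0,0,0],[0,0,-3],-0.4],[[0,0,0],[0,0,-7],-0.5],[[0,0,0],[0,0,-11],-0.6]]'; python3 -m pendant '[[[0,0,0],[0,4,-4],-0.6],[[0,0,0],[0,8,-8],-0.6],[[0,0,0],[0,12,-10],-0.6],[[0,0,0],[0,16,-10],-0.6],[[0,0,0],[0,20,-10],-0.6],[[0,0,0],[0,24,-10],-0.6],[[0,0,0],[0,28,-10],-0.6],[[0,0,0],[0,32,-10],-0.6]]'; python3 -m pendant '[[[0,0,0],[0,4,0],-0.6],[[0,0,0],[0,8,0],-0.6],[[0,0,0],[0,10,0],-0.6],[[0,0,0],[0,10,0],-0.6],[[0,0,0],[0,10,0],-0.6],[[0,0,0],[0,10,0],-0.6],[[0,0,0],[0,10,0],-0.6]]'
python3 - <<'E'
from fit import *
Ws={}
for c in("scene","side"):
    p,d=cams.grab_frame(c); cv2.imwrite(f"pics/f_{c}.png",p[:,:,::-1]); Ws[c]=cloud(c,d).reshape(-1,3)
cups=dict(tiny=(.4417,-.1312),small=(.5753,-.0222),medium=(.447,.2622),large=(.4472,-.0145))
for k,c in cups.items():
  for w in Ws:
    s,f,n,e,zt=fit(Ws[w],np.array(c),D[k]/2000,.018,.044,D[k]/2000+.004)
    P=Ws[w]; T=P[(np.hypot(*(P[:,:2]-s).T)<D[k]/2500)&(P[:,2]>.03)]
    print(k,w,np.round((s-c)*1e3,1),'free r',round(f[2]*1e3,1),n,'collar z',np.round(np.nanmedian(T[T[:,2]>.045,2])*1e3,1))
for nm,c in(("b",(.5575,.1054)),("a",(.5842,-.1724))):
    P=np.vstack(list(Ws.values())); Q=P[(np.hypot(*(P[:,:2]-c).T)<.045)&(P[:,2]>.015)]
    print(nm,cv2.minAreaRect((Q[:,:2]*1e3).astype(np.float32)))
E
python3 go.py 600 300 300
```

```text
t: 19.57
ee_pos: [0.5737, -0.0226, 0.1521]
eef_rot: [-0.003, -0.002, 1.0, 0.001]
ft_force: [1.4, -0.2, 0.1]
opening: 0.777
t: 20.23
ee_pos: [0.5729, 0.279, 0.2533]
eef_rot: [-0.003, -0.002, 1.0, 0.001]
ft_force: [0.2, 0.5, -0.1]
opening: 0.801
t: 20.82
ee_pos: [0.573, 0.3775, 0.2537]
eef_rot: [-0.003, -0.001, 1.0, 0.001]
ft_force: [0.4, -0.1, -0.1]
opening: 0.803
tiny scene [0.6 1.4] free r 13.5 98 collar z 50.8
tiny side [1.  1.3] free r 13.1 207 collar z 51.7
small scene [-0.   0.8] free r 18.6 140 collar z 54.5
small side [0.6 0.7] free r 18.8 234 collar z 55.3
medium scene [ 0.5 -0.2] free r 23.1 167 collar z 58.4
medium side [ 1.1 -0. ] free r 24.3 274 collar z 59.4
large scene [0.7 1. ] free r 28.7 199 collar z 62.1
large side [ 2.2 -0. ] free r 28.4 415 collar z 63.1
b ((557.0645141601562, 105.20240783691406), (52.496395111083984, 49.630126953125), 59.39339065551758)
a ((583.0849609375, -172.44497680664062), (39.749053955078125, 34.69766616821289), 16.393497467041016)
jaw 90.1 turn z 0 shift cm [-2.66 -7.75 -4.64] tilt [ 0.0025 -0.0052  0.    ] pos mm [573.1 377.5 254. ] open 73.2 t 20.9 F [-0.8  0.4 -0.2] q6 -1.1
```

View pics/f_scene.png

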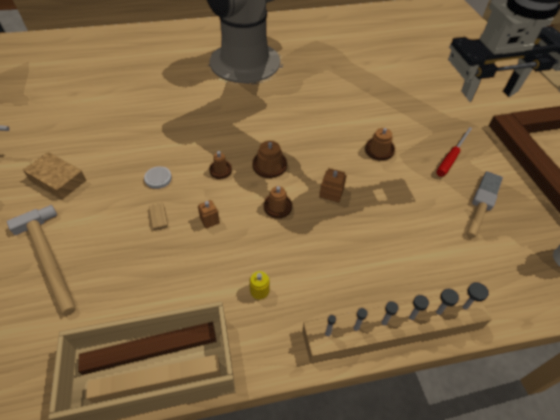

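View pics/f_side.png

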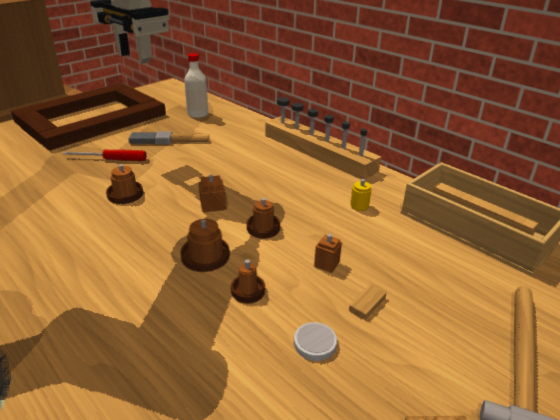

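Both views show each round foot upright in its own cup; in the scene picture they are at (220,165), (278,200), (270,157) and (381,143). The collar heights come out at the stated height plus 4 mm, to within about 2 mm. The square feet and the yellow look-alike have not moved. I'll hand in.

```bash
python3 -c "
from station import workorder
print(workorder.sign_off())"
```

```text
the job is handed in; nothing more can be done
None
```

I stood all four round feet upright in the cups of their own size, let go of them, and handed the job in at about 21 s of the 99 s allowed.

- **Placing:** the last scene and side views put each foot's axis within about 2.5 mm of its cup's centre; the limit is 12 mm.
- **Height:** collar tops measured 51–52, 54–55, 58–59 and 62–63 mm from tiny to large. That is each foot's own height plus the 4 mm cup floor, to within about 2 mm, so all four are seated. I judged tilt by eye; it was not measured.
- **Left alone:** the square feet measured within about 1 mm of where they started. The yellow look-alike looks unmoved in both views.
- **Arm:** it was clear above the bench and touching nothing at hand-in.
- **Disagreements:** the networks gave some wrong or low-score hits, such as the yellow foot as `foot_small`. I therefore took positions from depth fits in both views and checked most of them with the wrist camera. The two fixed cameras differed by 1–3 mm. One wrist check of the large foot in its cup came out too wide (34 mm radius against 29 mm), probably because it included the cup. The final views fitted that foot properly.

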